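Draw the blue spoon and hold it level over the tub

ROBOT

A 7-joint arm with a two-finger parallel gripper is mounted at the origin on the work surface. World frame = base frame: x ahead of the robot, y to its left, z up, the work surface at z = 0. Lengths are in m, angles in rad, forces in N, time in s.
With the tool pointing down it reaches from about 0.4 to 0.85 m from the base axis. Payload 4.5 kg.
Tool frame: the origin (TCP) lies on the centre line of the jaws, within the pads' length; the fingertips stand 17 mm ahead of it and the grasp point (between the pads) lies 2 mm behind it (r.tip_reach is the distance from the TCP to the fingertips, in m); z points along the fingers, y is the line along which they close (so a half turn about z gives the same grasp; the last joint's range is limited). The gripper opens to 88 mm and grips with 3 to 60 N. Pads are 18 mm wide; open, the fingers measure 123 mm over their backs; the gripper's body (75 mm by 187 mm) begins 45 mm behind the grasp point.
Start: joints at [-1.16, 0.689, -0.195, 1.565, 0.157, 0.902, -0.215], TCP at [0.23, 0.581, 0.256] pointing down, gripper open.
Joint ranges: [-3.01, 3.01], [-0.46, 2.08], [-1.47, 1.51], [0.13, 2.56], [-1, 4.14], [0.04, 2.09], [-2.66, 2.66]. Speed limits (rad/s): [2.57, 2.57, 3.14, 3.14, 3.14, 3.14, 3.14].

INTERFACE

Orientations are given as a unit quaternion [x, y, z, w].
In Python, from plant import r gives the robot as it stands.
- The arm moves only by the tool step_arm, never from a script. Its argument "steps" is a list of rows, each a list of 7 numbers: the shift along the tool's x, y, z in cm, then the turn, a rotation vector about the tool's x, y, z in degrees, then the gripper's target within -1 to 1 (shut at 1, half-way at 0, fully open at -1). A call has 1 to 8 rows; each row shifts and turns the commanded pose from where the row before left it, along the tool's axes as they then stand; what a row does not reach is not made up. A row lasts 1/8 s, in which the tool goes at most 62.5 mm and 10.7 degrees, less where a joint would pass 70% of its speed; a pose out of reach is approached as far as the arm can. A call with a gripper value outside its range is refused whole. The fingers move at their own pace and stop on an object; "force" is the grip in N (left out, the last holds). Time passes only in rows, so rows that do not move let the fingers close. It gives the time, the measured TCP pose, the force, the opening and the grip force at its end, in the units of the state.
- r.get_state(): the state, without advancing time (a new reading comes with each control period).
- r.snapshot(name): name is "scene" or "top"; returns a dict with "pixels" (420x560x3 uint8, red, green, blue), "fx", "fy", "cx", "cy" (pixels), "cam_to_world" (4x4, takes a point from camera to world coordinates). Camera axes: x right, y down, z forward; pixel columns grow to the right and rows downward; lengths in m; the calibration is good to about 2 mm. A picture is of the moment at which its call begins. There is no depth.
- r.finish_job(): hands the job in; it is judged then, once.
The state is a dict: "clock": time; "q": joint angles; "qd": joint speeds; "joint_torque": joint torques, N m; "tool_pos": TCP position; "eef_rot": TCP orientation; "contact_force": force on the tool from outside, world axes, zero at the start; "moment": the same for the moment, N m; "opening": opening from 0.0 (shut) to 1.0 (fully open); "finger_force": force on a finger pad.
Only numpy, scipy, OpenCV 4.12 (cv2) and the standard library are available. Lean on these libraries where they do the work, as an engineer would, in place of code of your own. Each camera call takes 0.05 s, during which the arm holds its last target. There are 200 camera calls.

TASK

Draw the blue-handled portion spoon out of the sloped utensil holder, turn it level with the hollow of its bowl facing up, and finish while still holding it in the gripper like that, raised clear above the open white tub with the bowl over the middle of the tub's mouth and touching nothing. Leave the other two utensils in their wells and do not knock the tub or the other things about.

Things in the scene. Friction and masses are not known exactly. Their poses are not given: they have to be found in the camera images.
- blue_spoon: Loose spoon to take, about 80 g, 218 mm long. Origin: middle of its blue handle, 120 mm long (x), 16 wide (y), 14 high (z); pinch it across the 16. x runs from handle to bowl, z out of the bowl's hollow side. Balance point 25 to 45 mm from the origin towards the bowl. At the start it lies in one of the holder's wells, x pointing away from the robot and 45 degrees down, origin 138 mm above the table.
- blue_spoon_bowl (a point): Centre of the blue spoon's round steel bowl, in the plane of its rim: 129.5 mm along x from the spoon's origin and 7.5 mm along z. The bowl is 56 mm across; its underside is 14.5 mm below this point. A shank 8 mm wide joins it to the handle.
- holder: Fixed steel utensil holder, 96 mm high (its ribs 120), base 170 x 262 mm. Origin on the table below the middle of the centre utensil's handle; x to the back (as the utensils point, seen from above; base from -25 to +145 mm), y along its three wells, 80 mm apart. Handles stand out free to the front; each rests on a rib 12 mm wide, narrower than the handle, so fingers can reach down beside it.
- holder_well (a point): Centre of the mouth of the holder's centre well. Wells slope 45 degrees down to the back, closed all round but for the mouth: 66 mm wide, 23 mm high, 78 mm deep. The spoon must be pulled up along its own length by 80 mm or more to come free; its bowl has 5 mm play to each side and 8 mm above. The ribs are flush with the wells' floors.
- tub: Loose white plastic tub with a blue band, open at the top, yellow inside, 110 mm across at the rim, 95 mm high, about 350 g, standing on the table. Origin at the centre of its underside, z up.
- tub_mouth (a point): Centre of the tub's mouth, at the height of the rim (95 mm above the table).
- red_spoon: A loose kitchen utensil. Its frame is like the blue spoon's: origin at the middle of the handle, x towards the bowl, handle 120 x 16 x 14 mm. Must stay in its well. Red handle, otherwise the same spoon as the blue one.
- green_turner: A loose kitchen utensil. Its frame is like the blue spoon's: origin at the middle of the handle, x towards the blade, handle 120 x 16 x 14 mm. Must stay in its well. Green handle, flat steel blade 56 x 50 mm.
- tub_lid: Loose white lid with a blue disc on it, 114 mm across, 7 mm thick, lying on the table; bystander. Origin at the centre of its underside.
- jar: Loose glass jar with green cap, 60 mm across, 85 mm high; bystander. Origin at the centre of its underside.
- brush: Loose pastry brush about 190 mm long lying flat on the table; bystander.

How it is judged:
By the outcome, as a careful person would: the job done as asked, in the order asked, and still so for the second after the job is handed in, while the arm keeps its last pose, push and grip.
It also fails if it takes over 38 s, if anything falls off the work surface, if the arm or the gripper's body presses on something with over 40 N, if the wrist force passes 120 N, or if a joint passes its speed limit or range.

## Working session

There is one attempt and no reset: what is moved stays moved. The work goes in short steps, Python scripts to look and compute and a tool call to move; the robot and the scene stay as the last step left them, time stands still between calls to the robot, and variables do not carry over. Pictures are saved under pics/ and viewed, at most 10 in all, crops included, and the job is handed in when it is done.

Besides the shell and the picture viewer there is one more tool, called after "Emit:" by a JSON object that holds its "fn" and its "kwargs". step_arm: Moves the arm, as the interface text tells. Its arguments: {"type":"object","properties":{"steps":{"type":"array","items":{"type":"array","items":{"type":"number"}}},"force":{"type":"number"}},"required":["steps"]}

```bash
mkdir -p pics; ls
python3 - <<'E'
from plant import r
import cv2,numpy as np
for n in("scene","top"):
    s=r.snapshot(n);cv2.imwrite(f"pics/{n}0.png",s["pixels"][:,:,::-1]);print(n,s["fx"],s["fy"],s["cx"],s["cy"]);print(np.round(s["cam_to_world"],3).tolist())
s=r.get_state();print(s)
E
```

```text
pics
scene 491.9547982783358 491.9547982783358 275.7205857949188 209.0426088900822
[[0.851, 0.42, -0.316, 0.902], [0.526, -0.669, 0.525, -0.627], [0.009, -0.613, -0.79, 0.979], [0.0, 0.0, 0.0, 1.0]]
top 446.8630576785485 446.8630576785485 281.3162489102149 218.97195207034204
[[-0.023, -0.995, 0.098, 0.444], [-1.0, 0.024, 0.001, -0.019], [-0.004, -0.098, -0.995, 1.284], [0.0, 0.0, 0.0, 1.0]]
{'clock': 0.1, 'q': array([-1.16015686,  0.68988444, -0.19451716,  1.56620162,  0.15730892,
        0.90247002, -0.21509267]), 'qd': array([ 0.00046709, -0.00230924,  0.0008364 , -0.00152665, -0.00101996,
        0.00141587, -0.00050948]), 'joint_torque': array([-3.30608564e-03, -5.28500462e+01, -1.27193704e+00, -1.53838152e+01,
       -5.26451727e-02,  1.89664635e-03,  5.31530873e-05]), 'tool_pos': array([0.22984131, 0.58065462, 0.25501014]), 'eef_rot': array([ 1.87266406e-01,  9.82308849e-01, -7.81315198e-04, -8.81575315e-05]), 'contact_force': array([ 0.6757992 , -1.16224649, -1.4477823 ]), 'moment': array([ 0.00647731, -0.02499692, -0.00998261]), 'finger_force': 0.0, 'opening': 1.0021054140325396}
```

View pics/scene0.png

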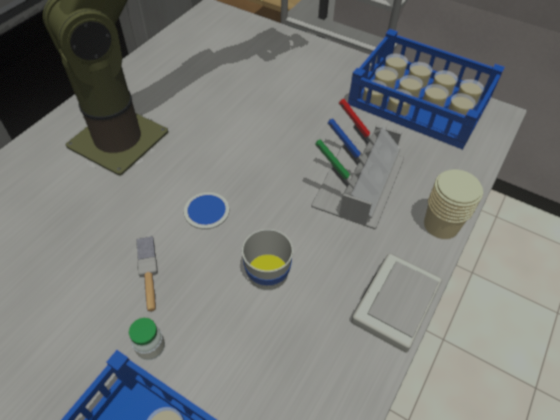

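View pics/top0.png

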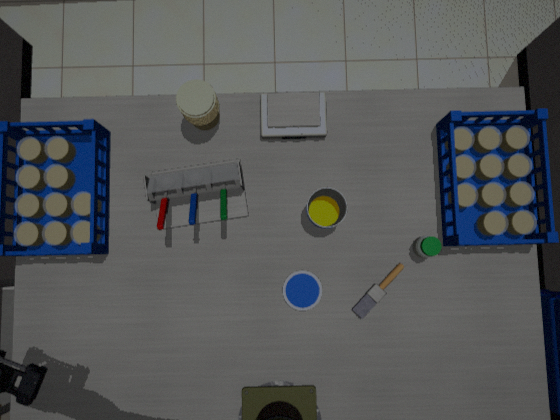

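The scene view shows the blue handle at about (344,139), the tub at (268,258), red at (354,118) and green at (333,160). In the top view the blue handle is at (194,209), the tub at (326,208), the lid at (302,290) and the jar at (430,246).

```bash
cat > h.py <<'E'
from plant import r
import cv2,numpy as np
from scipy.spatial.transform import Rotation as R
def rays(s,p):
    p=np.atleast_2d(p).astype(float);M=s["cam_to_world"]
    d=np.c_[(p[:,0]-s["cx"])/s["fx"],(p[:,1]-s["cy"])/s["fy"],np.ones(len(p))]@M[:3,:3].T
    return M[:3,3],d
def onz(s,p,z):
    o,d=rays(s,p);return o+d*((z-o[2])/d[:,2])[:,None]
def tri(s1,p1,s2,p2):
    o1,d1=rays(s1,p1);o2,d2=rays(s2,p2);out=[]
    for a,b in zip(d1,d2):
        t,res,_,_=np.linalg.lstsq(np.c_[a,-b],o2-o1,rcond=None);x=o1+a*t[0];y=o2+b*t[1];out.append(np.r_[(x+y)/2,np.linalg.norm(x-y)])
    return np.round(out,4)
def mask(s,lo,hi,box):
    h=cv2.cvtColor(s["pixels"],cv2.COLOR_RGB2HSV);m=cv2.inRange(h,np.array(lo),np.array(hi))
    k=np.zeros_like(m);x0,y0,x1,y1=box;k[y0:y1,x0:x1]=m[y0:y1,x0:x1]
    n,l,st,c=cv2.connectedComponentsWithStats(k);i=1+np.argmax(st[1:,4]);return (l==i)
E
python3 - <<'E'
from h import *
S={n:r.snapshot(n) for n in("scene","top")}
B={"blue":([100,80,40],[130,255,255],(320,110,375,170),(183,185,205,230)),
"green":([40,80,30],[85,255,255],(310,130,360,190),(212,180,235,228)),
"red":([0,120,60],[8,255,255],(330,90,380,150),(150,190,175,235))}
for k,(lo,hi,a,b) in B.items():
    e=[]
    for n,bx in(("scene",a),("top",b)):
        m=mask(S[n],lo,hi,bx);y,x=np.nonzero(m);p=np.c_[x,y].astype(float);c=p.mean(0)
        rect=cv2.minAreaRect(p.astype(np.float32));box=cv2.boxPoints(rect)
        u=np.linalg.svd(p-c,full_matrices=False)[2][0];u=u*np.sign(u[1]) 
        t=(p-c)@u;e.append([c,c+u*(t.min()-.5),c+u*(t.max()+.5)]);print(k,n,len(x),np.round(e[-1],1).tolist(),rect[1])
    # scene: upper-left (small y) end is outer; top: large y is outer
    q=[[e[0][0],e[0][1],e[0][2]],[e[1][0],e[1][2],e[1][1]]]
    print(tri(S["scene"],q[0],S["top"],q[1]).tolist())
for n,z,c in(("scene",.095,(240,225,300,290)),("top",.095,(300,182,355,235))):
    x0,y0,x1,y1=c;cr=S[n]["pixels"][y0:y1,x0:x1,::-1]
    cv2.imwrite(f"pics/c_{n}.png",cv2.resize(cr,None,fx=6,fy=6,interpolation=cv2.INTER_CUBIC))
a=cv2.imread("pics/c_scene.png");b=cv2.imread("pics/c_top.png")
h=max(a.shape[0],b.shape[0]);f=lambda i:cv2.copyMakeBorder(i,0,h-i.shape[0],0,0,cv2.BORDER_CONSTANT)
cv2.imwrite("pics/tub.png",np.hstack([f(a),f(b)]))
E
```

```text
blue scene 313 [[344.5, 138.4], [329.4, 118.8], [358.4, 156.3]] (46.38361358642578, 7.3401665687561035)
blue top 201 [[192.4, 208.7], [193.4, 192.3], [191.5, 224.6]] (6.784938335418701, 31.3304500579834)
[[0.5899, 0.213, 0.1316, 0.0018], [0.5451, 0.2067, 0.1782, 0.0037], [0.6362, 0.2162, 0.0921, 0.0053]]
green scene 304 [[332.9, 159.7], [317.0, 140.2], [347.5, 177.5]] (47.06388854980469, 7.365159034729004)
green top 195 [[223.2, 203.9], [223.0, 188.5], [223.4, 219.5]] (30.0, 6.0)
[[0.6001, 0.1324, 0.1335, 0.0012], [0.5555, 0.1268, 0.1786, 0.0028], [0.645, 0.1362, 0.0943, 0.0043]]
red scene 259 [[354.7, 118.0], [340.8, 99.3], [367.9, 135.7]] (44.400001525878906, 6.40000057220459)
red top 166 [[161.3, 213.9], [163.8, 197.2], [158.9, 229.5]] (6.625892162322998, 31.583419799804688)
[[0.5783, 0.294, 0.1309, 0.0015], [0.5348, 0.2879, 0.1765, 0.0033], [0.6249, 0.2958, 0.0923, 0.0055]]
```

View pics/tub.png

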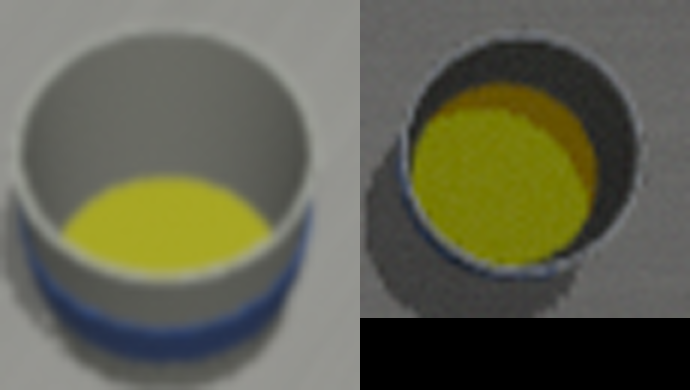

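The tub rim ellipse centre is at about (267.2,250.8) in the scene view and (327,207.7) in the top view. The holder's yaw is about 7.7°, and the blue spoon is in the centre well.

```bash
cat >> h.py <<'E'
YAW=np.deg2rad(7.7);H=np.array([np.cos(YAW),np.sin(YAW),0]);Z=np.array([0,0,1.]);LAT=np.cross(Z,H)
SX=(H-Z)/2**.5;O=np.array([.589,.212,.138])
def tool(yaw,back):  # tool frame: y lateral, z down tilted 'back' deg towards robot
    return R.from_euler('z',yaw,degrees=True)*R.from_matrix(np.c_[[-1,0,0],[0,1,0],[0,0,-1]])*R.from_euler('y',back,degrees=True)
def go(pos,rot):
    s=r.get_state();c=R.from_quat(s["eef_rot"]);d=rot.inv()
    print("t",s["clock"],"pos",np.round(s["tool_pos"],4),"open",s["opening"])
    print("turn deg",np.round(np.degrees((c.inv()*rot).as_rotvec()),1),"shift cm after turn",np.round(100*d.apply(pos-s["tool_pos"]),2),"before",np.round(100*c.inv().apply(pos-s["tool_pos"]),2))
E
python3 - <<'E'
from h import *
S={n:r.snapshot(n) for n in("scene","top")}
print(onz(S["scene"],(267.2,250.8),.095),onz(S["top"],(327,207.7),.095))
print("O",onz(S["top"],(192.4,208.7),.138),onz(S["scene"],(344.2,138),.138))
T=tool(7.7,20);z=T.apply([0,0,1]);G=O-.015*SX+.002*z
print("grasp tcp",G,"pre",G-.12*z);go(G-.12*z,T)
E
```

```text
[[ 0.59213705 -0.14455852  0.095     ]] [[ 0.58789541 -0.14075967  0.095     ]]
O [[0.58836422 0.21125176 0.138     ]] [[0.5916249  0.20809867 0.138     ]]
grasp tcp [0.57781116 0.21048721 0.14672722] pre [0.61848351 0.21598633 0.25949033]
t 0.3 pos [0.2299 0.581  0.2555] open 0.999903561534117
turn deg [  5.1  19.6 -29. ] shift cm after turn [-31.45 -41.38 -11.88] before [-49.56 -19.65  -0.39]
```

Emit:
{"fn": "step_arm", "kwargs": {"steps": [[-1,0,-5,0,0,0,0],[-2,-1,-4,0,0,0,0],[-4.5,-1.8,0,0,0,0,0],[-4.6,-1.8,0,0,0,0,0],[-4.6,-1.8,0,0,0,0,0],[-4.6,-1.8,0,0,0,0,0],[-4.6,-1.8,0,0,0,0,0],[-4.6,-1.8,0,0,0,0,0]], "force": 40}}

```text
clock: 1.3
tool_pos: [0.4711, 0.358, 0.3458]
eef_rot: [0.187, 0.982, 0.0, 0.0]
contact_force: [-0.4, 0.5, -0.4]
opening: 0.498
finger_force: 0.0
```

Emit:
{"fn": "step_arm", "kwargs": {"steps": [[0,0,0,0,0,-7.3,0],[0,0,0,0,0,-7.3,0],[0,0,0,0,0,-7.2,0],[0,0,0,0,0,-7.2,0],[0,0,0,0,5,0,0],[0,0,0,0,5,0,0],[0,0,0,0,5,0,0],[0,0,0,0,5,0,0]]}}

```text
clock: 2.3
tool_pos: [0.4703, 0.3591, 0.3458]
eef_rot: [-0.064, 0.983, -0.011, -0.175]
contact_force: [-0.1, -0.8, 0.0]
opening: 0.504
finger_force: 0.0
```

```bash
cat > g.py <<'E'
from h import *
import sys
O[:2]=[.5895,.2105]
T=tool(7.7,20);z=T.apply([0,0,1]);G=O-.015*SX+.002*z
go(G-float(sys.argv[1])*z,T)
E
python3 g.py .1; python3 -c "
from h import *
print(r.get_state()['q'])"
```

```text
t 2.3 pos [0.4703 0.3591 0.3458] open 0.5039925206857824
turn deg [ 0.1 -0.1 -0.3] shift cm after turn [-14.98 -16.33   5.73] before [-15.07 -16.27   5.66]
[-0.4535361   0.73274333 -0.39699371  1.25540687  0.04785536  1.47661467
  0.89580966]
```

Emit:
{"fn": "step_arm", "kwargs": {"steps": [[-3,-3.3,0,0,0,0,0],[-3,-3.3,0,0,0,0,0],[-3,-3.3,0,0,0,0,0],[-3,-3.3,1,0,0,0,0],[-3,-3.1,2,0,0,0,0],[0,0,2.7,0,0,0,0],[0,0,0,0,0,0,0]]}}

```text
clock: 3.18
tool_pos: [0.6102, 0.2124, 0.2389]
eef_rot: [-0.064, 0.982, -0.012, -0.176]
contact_force: [-0.1, -0.1, 1.8]
opening: 0.502
finger_force: 0.0
```

```bash
python3 g.py 0
python3 - <<'E'
from h import *
for n,(x0,y0,x1,y1) in (("scene",(290,70,420,220)),("top",(130,140,260,250))):
    s=r.snapshot(n)["pixels"][y0:y1,x0:x1,::-1];cv2.imwrite(f"pics/pre_{n}.png",cv2.resize(s,None,fx=3,fy=3,interpolation=cv2.INTER_CUBIC))
a=cv2.imread("pics/pre_scene.png");b=cv2.imread("pics/pre_top.png");b=cv2.copyMakeBorder(b,0,a.shape[0]-b.shape[0],0,0,cv2.BORDER_CONSTANT)
cv2.imwrite("pics/pre.png",np.hstack([a,b]))
E
```

```text
t 3.175 pos [0.6102 0.2124 0.2389] open 0.5018933584581735
turn deg [ 0.  -0.3 -0.3] shift cm after turn [-0.14  0.09  9.76] before [-0.19  0.08  9.76]
```

View pics/pre.png

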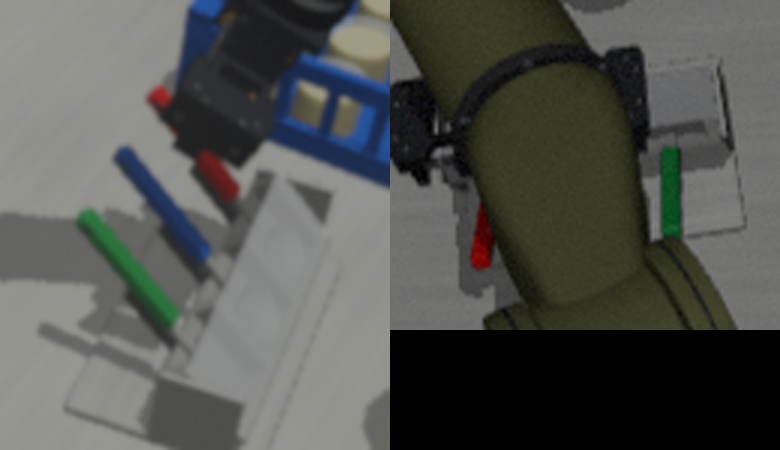

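The picture shows the gripper above the holder, with its tips at about (360,115) in the scene view and the blue handle free below. I'll check that against the projected TCP.

Run:
```python
from h import *
s=r.snapshot("scene");st=r.get_state();t=R.from_quat(st["eef_rot"])
for k in((0,0,0),(0,.022,.017),(0,-.022,.017),(0,0,-.043)):
    p=st["tool_pos"]+t.apply(k);c=np.linalg.inv(s["cam_to_world"])@np.r_[p,1];print(k,s["fx"]*c[0]/c[2]+s["cx"],s["fy"]*c[1]/c[2]+s["cy"])
```

```text
(0, 0, 0) 358.9669960553367 106.33843675665962
(0, 0.022, 0.017) 358.60945920089205 105.29310538347703
(0, -0.022, 0.017) 352.4793376673407 116.92861537454428
(0, 0, -0.043) 367.933405313369 93.88039195775104
```

Emit:
{"fn": "step_arm", "kwargs": {"steps": [[0,0.1,2,0,0,0,0],[-0.1,0,2,0,0,0,0],[0,0,2,0,0,0,0],[0,0,0,0,0,0,0]]}}

```text
clock: 3.82
tool_pos: [0.5916, 0.2122, 0.1844]
eef_rot: [-0.064, 0.983, -0.011, -0.174]
contact_force: [-0.6, -0.4, -0.4]
opening: 0.506
finger_force: 0.0
```

```bash
python3 g.py 0
python3 - <<'E'
from h import *
x0,y0,x1,y1=(290,70,420,220)
s=r.snapshot("scene")["pixels"][y0:y1,x0:x1,::-1];cv2.imwrite("pics/near.png",cv2.resize(s,None,fx=4,fy=4,interpolation=cv2.INTER_CUBIC))
E
```

```text
t 3.825 pos [0.5916 0.2122 0.1844] open 0.505523927201262
turn deg [ 0.1 -0.  -0.2] shift cm after turn [-0.01 -0.14  4.  ] before [-0.01 -0.15  4.  ]
```

View pics/near.png

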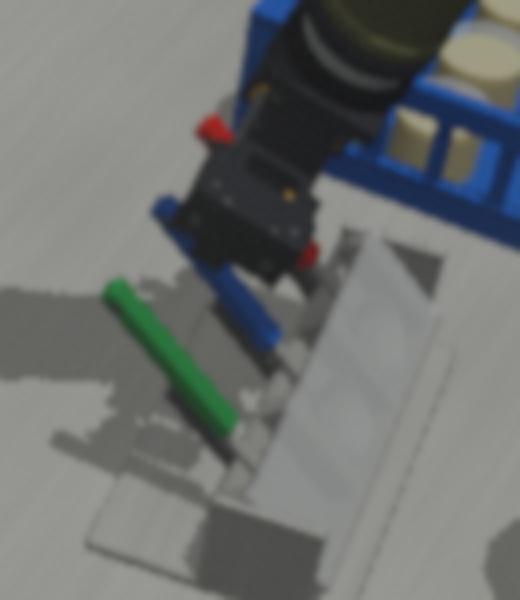

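The fingers are coming down astride the blue handle, with the near finger at about (348,132) in the full image. Red and green are clear, so I'll descend and close.

Emit:
{"fn": "step_arm", "kwargs": {"steps": [[0,-0.1,1.5,0,0,0,0],[0,0,1.5,0,0,0,0],[0,0,1,0,0,0,0],[0,0,0,0,0,0,0]]}}

```text
clock: 4.38
tool_pos: [0.5778, 0.2087, 0.1456]
eef_rot: [-0.064, 0.983, -0.012, -0.174]
contact_force: [-0.6, -0.2, 0.9]
opening: 0.501
finger_force: 0.0
```

Emit:
{"fn": "step_arm", "kwargs": {"steps": [[0,0,0,0,0,0,0.4],[0,0,0,0,0,0,0.6],[0,0,0,0,0,0,0.8],[0,0,0,0,0,0,1],[0,0,0,0,0,0,1],[0,0,0,0,0,0,1]]}}

```text
clock: 5.12
tool_pos: [0.5788, 0.209, 0.1468]
eef_rot: [-0.064, 0.983, -0.011, -0.173]
contact_force: [0.4, 0.3, 2.1]
opening: 0.173
finger_force: 40.0
```

```bash
python3 g.py 0
python3 - <<'E'
from h import *
t=R.from_quat(r.get_state()["eef_rot"]);print(t.inv().apply(-SX),r.get_state()["contact_force"],r.get_state()["finger_force"])
E
```

```text
t 5.125 pos [0.5788 0.209  0.1468] open 0.17330439468092917
turn deg [ 0.1  0.  -0.3] shift cm after turn [0.05 0.   0.02] before [0.05 0.   0.02]
[ 0.9060559  -0.00351863 -0.42314338] [0.40517474 0.30570494 2.06378524] 40.00042777508497
```

Gripped, at about 15 mm opening and 40 N. Next I pull along the spoon's own axis.

Emit:
{"fn": "step_arm", "kwargs": {"steps": [[0.45,0,-0.21,0,0,0,1],[0.9,0,-0.42,0,0,0,1],[0.9,0,-0.42,0,0,0,1],[0.9,0,-0.42,0,0,0,1]]}}

```text
clock: 5.62
tool_pos: [0.5536, 0.2058, 0.1718]
eef_rot: [-0.064, 0.983, -0.011, -0.173]
contact_force: [1.4, 0.3, -0.0]
opening: 0.17
finger_force: 40.0
```

Emit:
{"fn": "step_arm", "kwargs": {"steps": [[1.36,0,-0.63,0,0,0,1],[1.36,0,-0.63,0,0,0,1],[1.36,0,-0.63,0,0,0,1],[1.36,0,-0.63,0,0,0,1],[1.36,0,-0.63,0,0,0,1],[1.36,0,-0.63,0,0,0,1],[0,0,0,0,0,0,1]]}}

```text
clock: 6.5
tool_pos: [0.4904, 0.1977, 0.2355]
eef_rot: [-0.064, 0.983, -0.011, -0.173]
contact_force: [-0.4, 0.4, 0.0]
opening: 0.175
finger_force: 40.0
```

Run:
```python
from h import *
s=r.snapshot("scene")["pixels"][20:250,250:450,::-1];cv2.imwrite("pics/out.png",cv2.resize(s,None,fx=2.5,fy=2.5,interpolation=cv2.INTER_CUBIC))
st=r.get_state();print(st["tool_pos"],st["q"],R.from_quat(st["eef_rot"]).inv().apply([0,0,1]))
```

```text
[0.49078341 0.19752382 0.23490863] [-0.20451725  0.76205983 -0.38617672  1.57702096  0.13911568  1.17239819
  1.09109621] [ 3.41820721e-01  1.86102905e-05 -9.39765181e-01]
```

View pics/out.png

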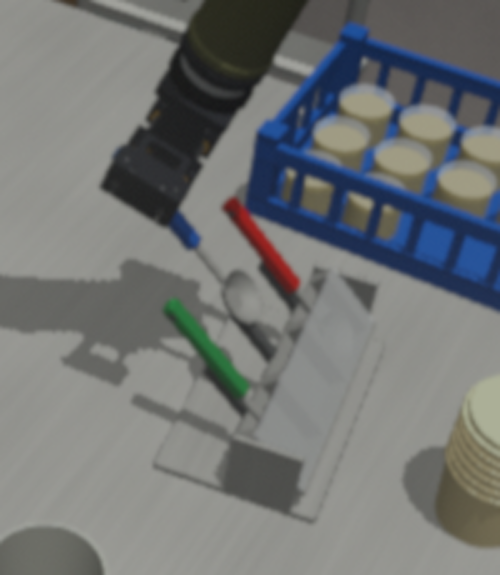

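The spoon is fully out of the well with the bowl hollow side up, at about (346,138) in the full image. Red and green are still in place. Now I raise and level it.

Emit:
{"fn": "step_arm", "kwargs": {"steps": [[1.2,0,-3.3,0,0,0,1],[1.2,0,-3.3,0,0,0,1],[1.2,0,-3.3,0,0,0,1],[0,0,0,0,-9,0,1],[0,0,0,0,-9,0,1],[0,0,0,0,-9,0,1],[0,0,0,0,-9,0,1],[0,0,0,0,-9,0,1]]}}

```text
clock: 7.55
tool_pos: [0.491, 0.1974, 0.3401]
eef_rot: [-0.063, 0.974, 0.015, 0.218]
contact_force: [2.3, -1.6, -0.1]
opening: 0.171
finger_force: 40.0
```

```bash
cat > f.py <<'E'
from h import *
import sys
T=tool(-40,-25);d=np.array([np.cos(np.radians(40)),-np.sin(np.radians(40)),0])
tub=np.array([.590,-.1425,0]);zz=float(sys.argv[1])
G=tub-.1445*d+[0,0,zz]+.002*T.apply([0,0,1]);print(G);go(G,T);print(r.get_state()["q"])
E
python3 f.py .2
```

```text
[ 0.47995407 -0.0501605   0.19818738]
t 7.55 pos [0.491  0.1974 0.3401] open 0.17063215414934488
turn deg [20.2  0.1 42.9] shift cm after turn [ -7.66 -19.67  19.22] before [  9.89 -24.44  10.96]
[-0.4919836   0.31976573 -0.11515714  2.11347435  0.64772151  0.3812183
  0.53892094]
```

Emit:
{"fn": "step_arm", "kwargs": {"steps": [[0,0,0,4,0,8.6,1],[0,0,0,4,0,8.6,1],[0,0,0,4,0,8.6,1],[0,0,0,4,0,8.6,1],[0,0,0,4.2,0,8.5,1],[0,0,0,0,0,0,1]]}}

```text
clock: 8.3
tool_pos: [0.4915, 0.1991, 0.3393]
eef_rot: [0.332, 0.918, -0.075, 0.203]
contact_force: [-0.0, -0.1, -0.9]
opening: 0.175
finger_force: 40.0
```

```bash
python3 f.py .26
```

```text
[ 0.47995407 -0.0501605   0.25818738]
t 8.3 pos [0.4915 0.1991 0.3393] open 0.17508425146313614
turn deg [-0.1 -0.   0.2] shift cm after turn [-10.29 -19.84  13.75] before [-10.21 -19.85  13.78]
[-0.82915591  0.43289427  0.16040254  1.91853587  0.52472156  0.78388364
 -0.18344282]
```

Emit:
{"fn": "step_arm", "kwargs": {"steps": [[-1.5,-3,2,0,0,0,1],[-1.5,-3,2,0,0,0,1],[-1.5,-3,2,0,0,0,1],[-1.5,-3,2,0,0,0,1],[-1.5,-3,2,0,0,0,1],[-1.5,-3,2,0,0,0,1],[-1.2,-1.8,1.8,0,0,0,1],[0,0,0,0,0,0,1]]}}

```text
clock: 9.3
tool_pos: [0.4776, -0.0534, 0.258]
eef_rot: [0.334, 0.917, -0.077, 0.202]
contact_force: [1.2, 0.0, -0.0]
opening: 0.173
finger_force: 40.0
```

```bash
python3 f.py .2
python3 - <<'E'
from h import *
for n,(x0,y0,x1,y1) in (("scene",(190,130,330,300)),("top",(250,150,380,280))):
    s=r.snapshot(n)["pixels"][y0:y1,x0:x1,::-1];cv2.imwrite(f"pics/f_{n}.png",cv2.resize(s,None,fx=3,fy=3,interpolation=cv2.INTER_CUBIC))
a=cv2.imread("pics/f_scene.png");b=cv2.imread("pics/f_top.png");b=cv2.copyMakeBorder(b,0,a.shape[0]-b.shape[0],0,0,cv2.BORDER_CONSTANT)
c=np.hstack([a,b])[:,:800];cv2.imwrite("pics/f.png",c)
E
```

```text
[ 0.47995407 -0.0501605   0.19818738]
t 9.3 pos [ 0.4776 -0.0534  0.258 ] open 0.17290110169880935
turn deg [-0.4 -0.1  0. ] shift cm after turn [2.56 0.4  5.41] before [2.55 0.43 5.41]
[-0.49568632  0.48438191  0.44095664  2.30855754  0.91722889  0.15151396
 -0.15202847]
```

View pics/f.png

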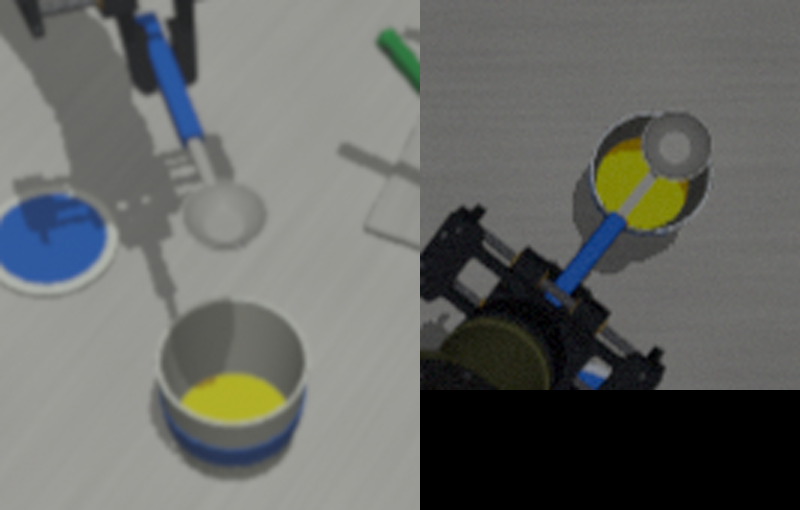

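The bowl (hollow up) is at about (265,201) in the scene view and (336,199) in the top view. I'll triangulate it and the handle's ends to check level and offset.

```bash
cat > m.py <<'E'
from h import *
S=r.snapshot("scene");P=r.snapshot("top")
E
python3 - <<'E'
from m import *
A=tri(S,[(265,201.3),(254.3,175),(238.7,136.7)],P,[(335.7,198.7),(316,223),(296.7,248.3)]);print(A)
m=mask(P,[100,80,40],[130,255,255],(290,215,325,255));y,x=np.nonzero(m);print(len(x),x.mean(),y.mean())
t=R.from_quat(r.get_state()["eef_rot"]);u=t.apply(R.from_euler('y',25,degrees=True).apply([-1,0,0]));print("expected axis",u, "pred bowl",r.get_state()["tool_pos"]+.1445*u+[0,0,.0075])
o,d=rays(P,(335.7,198.7));print(onz(P,(335.7,198.7),.267),onz(S,(265,201.3),.267))
E
```

```text
[[ 5.882e-01 -1.445e-01  2.613e-01  0.000e+00]
 [ 5.333e-01 -9.760e-02  2.577e-01  1.000e-04]
 [ 4.722e-01 -5.270e-02  2.932e-01  7.100e-03]]
236 305.4449152542373 233.63983050847457
expected axis [ 7.67828618e-01 -6.40655176e-01 -3.97622790e-04] pred bowl [ 0.59037802 -0.1424058   0.26620757]
[[ 0.58734413 -0.14383827  0.267     ]] [[ 0.5907058  -0.14836962  0.267     ]]
```

Emit:
{"fn": "step_arm", "kwargs": {"steps": [[0.4,0,0.9,0,0,0,1],[0.4,0,0.9,0,0,0,1],[0.5,0,0.9,0,0,0,1],[0,0,0,0,0,0,1]]}}

```text
clock: 10.0
tool_pos: [0.4798, -0.0498, 0.2345]
eef_rot: [0.332, 0.918, -0.076, 0.201]
contact_force: [-0.2, 0.4, -0.3]
opening: 0.175
finger_force: 40.0
```

```bash
python3 f.py .23
```

```text
[ 0.47995407 -0.0501605   0.22818738]
t 10.0 pos [ 0.4798 -0.0498  0.2345] open 0.17510872026301183
turn deg [-0.3 -0.2  0.3] shift cm after turn [ 0.23 -0.02  0.59] before [ 0.23 -0.02  0.59]
[-0.54122761  0.55984707  0.52229611  2.33349662  1.3308491   0.05051836
 -0.57460437]
```

Joint 6 is now close to its limit, so I'll go back up a little, settle and verify.

Emit:
{"fn": "step_arm", "kwargs": {"steps": [[-0.4,0,-0.9,0,0,0,1],[-0.4,0,-0.9,0,0,0,1],[0,0,0,0,0,0,1],[0,0,0,0,0,0,1],[0,0,0,0,0,0,1],[0,0,0,0,0,0,1]]}}

```text
clock: 10.75
tool_pos: [0.4792, -0.0507, 0.254]
eef_rot: [0.334, 0.918, -0.077, 0.201]
contact_force: [0.1, 0.4, -0.0]
opening: 0.176
finger_force: 40.0
```

```bash
python3 f.py .25
python3 - <<'E'
from m import *
a=S["pixels"][100:310,170:430,::-1];b=P["pixels"][140:300,130:390,::-1]
f=lambda i:cv2.copyMakeBorder(i,0,210-i.shape[0],0,0,cv2.BORDER_CONSTANT)
cv2.imwrite("pics/end.png",cv2.resize(np.hstack([f(a),f(b)]),None,fx=1.5,fy=1.5,interpolation=cv2.INTER_CUBIC))
t=R.from_quat(r.get_state()["eef_rot"]);u=t.apply(R.from_euler('y',25,degrees=True).apply([-1,0,0]));print(u,r.get_state()["tool_pos"]+.1445*u+[0,0,.0075])
E
```

```text
[ 0.47995407 -0.0501605   0.24818738]
t 10.75 pos [ 0.4792 -0.0507  0.254 ] open 0.17585380771785514
turn deg [-0.4 -0.1  0.1] shift cm after turn [0.23 0.09 0.53] before [0.22 0.09 0.53]
[-0.37317297  0.46945795  0.24305289  2.30186818  1.15284418  0.24383711
 -0.40764594]
[ 0.76525583 -0.64372148 -0.00248313] [ 0.58981199 -0.1438056   0.26116996]
```

View pics/end.png

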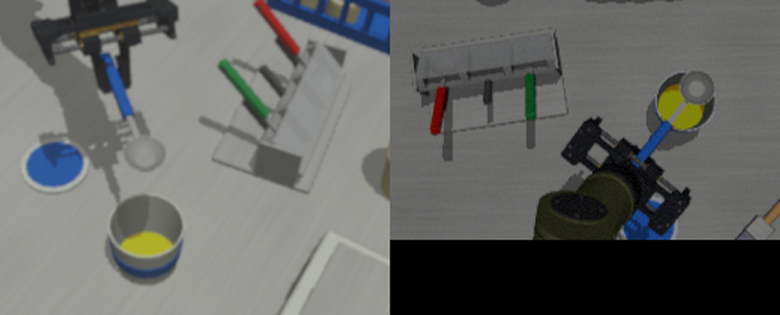

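The spoon is level with its hollow up, and its bowl is over the tub's middle at scene pixel (266,202) and top pixel (335,199). Red and green are in their wells and the tub and lid haven't moved, so I'm handing in.

```bash
python3 -c "
from plant import r
print(r.finish_job())"
```

```text
the job is handed in; nothing more can be done
None
```

I drew the blue spoon out and handed the job in at about 11 s on the robot's clock; the gripper still holds the spoon level, hollow up, with its bowl a few mm at most from the middle of the tub's mouth and its underside about 15 cm above the rim. In the last pictures the red and green utensils were still in their wells and nothing else had moved.

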